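Sweep the test pieces off the plate into the steel tray

ROBOT

A 6-joint arm with a two-finger parallel gripper is mounted at the origin on the work surface. World frame = base frame: x ahead of the robot, y to its left, z up, the work surface at z = 0. Lengths are in mm, angles in rad, forces in N, time in s.
With the tool pointing down it reaches from about 350 to 775 mm from the base axis. Payload 7.3 kg.
Tool frame: the origin (TCP) lies at the very end of the fingers, on their centre line; the grasp point (between the pads) lies behind it (bot.grip_point_offset is the z of the grasp point in the tool frame, in mm); z points along the fingers, y is the line along which they close (so a half turn about z gives the same grasp; the last joint's range is limited). The gripper opens to 92 mm and grips with 3 to 60 N. Pads are 19 mm wide; open, the fingers measure 130 mm over their backs; the gripper's body (75 mm by 190 mm) begins 47 mm behind the grasp point.
Start: joints at [-0.146, 0.342, 1.524, -0, 1.275, -0.146], TCP at [525.019, 0.019, 226.741] pointing down, gripper open.
Joint ranges: [-2.53, 2.53], [-0.77, 2.02], [0.04, 2.7], [-1, 4.14], [0.28, 2.66], [-3.11, 3.11]. Speed limits (rad/s): [2.57, 2.57, 3.14, 3.14, 3.14, 3.14].

INTERFACE

Orientations are given as [roll, pitch, yaw] about the fixed x, y, z axes, in that order (R = Rz(yaw) Ry(pitch) Rx(roll)).
In Python, from plant import bot gives the robot as it stands. The module is installed in compiled form; this text tells all that it offers.
- The arm moves only by the shell command python3 -m crank 'ROWS'. ROWS is JSON, a list that holds one entry, the list of rows, each a list of 5 numbers: the opening, from 0 (shut) to 1 (fully open), then the shift along the tool's x, y, z in cm, then the turn about the tool's z in degrees. In form: [[[claw, x, y, z, turn], ...]]. A call has exactly 10 rows; each row is the pose to reach, as a shift and turn from the pose commanded when the call began, along the tool's axes at that moment; what a row does not reach only later rows make up. A row lasts 1/10 s, in which the tool goes at most 50 mm and 8.59 degrees, less where a joint would pass 70% of its speed; a pose out of reach is approached as far as the arm can. A call with a gripper value outside its range is refused whole. The fingers move at their own pace and stop on an object; the grip force is fixed at half the most. Time passes only in rows, so rows that repeat a pose let the fingers close, or fill a call up. It gives the time, the measured TCP pose, the force, the opening and the grip force at its end, in the units of the state.
- bot.get_obs(): the state, without advancing time (a new reading comes with each control period).
- bot.capture(name): name is "scene" or "side" or "wrist"; returns (picture, depth): 400x640x3 uint8, red, green, blue; 400x640 float32, mm along the optical axis (not along the pixel's ray), 0 where there is no reading.
- bot.calibration(name): a dict with "vertical_fov" (degrees; the focal length in pixels is half the picture's height over the tangent of half this angle, whatever the lens; pixels are square), "cx", "cy" (the principal point, pixels), "rvec" (rotation vector, rad) and "tvec" (3), from world to camera coordinates, as OpenCV has them; the wrist camera has in their place "tool_from_camera" (4x4, takes a point from camera to tool coordinates, whose origin is the TCP and whose axes are the flange's). Camera axes: x right, y down, z forward; pixel columns grow to the right and rows downward; lengths in mm; the calibration is good to about 2 mm. A picture is of the moment at which its call begins: read the wrist's pose just before it. calibration takes no time and is no camera call.
- bot.close_job(): hands the job in; it is judged then, once.
The state is a dict: "time": time; "joint_positions": joint angles; "dq": joint speeds; "tau": joint torques, N m; "tool_pos": TCP position; "tcp_rot": TCP orientation; "contact_force": force on the tool from outside, world axes, zero at the start; "moment": the same for the moment, N m; "grip_width": finger opening in mm; "finger_force": force on a finger pad.
Only numpy, scipy, OpenCV 4.12 (cv2) and the standard library are available. Lean on these libraries where they do the work, as an engineer would, in place of code of your own. Each camera call takes 0.05 s, during which the arm holds its last target. There are 200 camera calls.

TASK

Using only the fingertips, sweep the three small black plastic test pieces (two round, one square) along the white plate and off its end into the rectangular steel tray, so that all three finish lying in the tray. Do not pick any of them up, and do not disturb the steel weight standing on the plate or the jar and the screwdriver on the desk.

Things in the scene. Friction and masses are not known exactly. Their poses are not given: they have to be found in the camera images.
- plate: fixed white plate 180 mm (its x) by 300 mm (its y), 40 mm high; origin at the centre of its underside, so its smooth top lies 40 mm above the origin. Along each long side (x = +-87 mm) runs an aluminium fence 6 mm wide and 12 mm high above the top; the two short ends (y = +-150 mm) are open, with a square-edged drop. It stands on the desk at varying place and yaw
- tray: fixed rectangular open steel tray 170 mm (its x) by 130 mm (its y), 30 mm high, walls and floor about 4 mm; origin at the centre of its underside, axes parallel to the plate's. It stands on the desk close against one short end of the plate (2 mm gap; its centre 217 mm from the plate's centre along the plate's +y or -y, which varies), its rim 10 mm below the plate's top
- dish: fixed round steel dish 120 mm across, 30 mm high, standing at the other short end of the plate, centre 217 mm from the plate's centre; not the place for the pieces. Origin at the centre of its underside
- disc1: loose round black plastic test piece, 36 mm diameter, 10 mm thick, about 14 g, lying flat on the plate; origin at the centre of its underside
- disc2: a second round black test piece, same as disc1
- square: loose square black plastic test piece, 30 x 30 x 10 mm, about 14 g, lying flat on the plate at any yaw; origin at the centre of its underside, x and y axes parallel to its sides. The three pieces lie in a row along the plate, about 90 mm apart, in varying order, each between 58 mm to the plate's -x side and 14 mm to the +x side of its long centre line (the weight stands on the +x side)
- weight: steel weight standing loose on the plate near its +x fence, cylinder 40 mm diameter with a small knob on top, 50 mm high in all, 0.33 kg; origin at the centre of its underside. To be left alone
- jar: closed white jar, 56 mm diameter, 65 mm high, on the desk beyond the plate; origin at the centre of its underside. To be left alone
- screwdriver: screwdriver 160 mm long with a black handle, lying on the desk beyond the plate; its x axis points along the blade. To be left alone
Things that resemble listed ones, but are neither listed nor needed, are in the scene too. What is shaped like the square but purple or yellow is not meant.

How it is judged (in metres and radians):
At the end, for the whole second after the job is handed in: All three black pieces rest in the rectangular steel tray (centre within 79 mm of the tray's along its x, 60 mm along its y, underside less than 32 mm above the desk); the weight stands upright; weight, jar and screwdriver are within 12 mm of their starting places (x of disc1 in the frame of tray between -0.079 and 0.079 m and y of disc1 in the frame of tray between -0.06 and 0.06 m and z of each of disc1, disc2, square in the frame of tray below 0.032 m and linear speed of each of disc1, disc2, square below 0.02 m/s and x of disc2 in the frame of tray between -0.079 and 0.079 m and y of disc2 in the frame of tray between -0.06 and 0.06 m and x of square in the frame of tray between -0.079 and 0.079 m and y of square in the frame of tray between -0.06 and 0.06 m and distance of each of weight, jar, screwdriver from where it was at the start of the episode below 0.012 m and angle between weight's own z axis and vertical below 0.1 rad); the robot touches nothing.
It fails at once if a test piece is lifted (more than 18 mm above the plate's top) (height (world z) of any of disc1, disc2, square above 0.058 m).
It fails at once if the weight, jar or screwdriver is shifted more than 20 mm, lifted, or tipped (distance of any of weight, jar, screwdriver from where it was at the start of the episode above 0.02 m or angle between any of weight, jar's own z axis and vertical above 0.3 rad).
It also fails if it takes over 53 s, if anything falls off the work surface, if the arm or the gripper's body presses on something with over 40 N, if the wrist force passes 120 N, or if a joint passes its speed limit or range.

## Working session

There is one attempt and no reset: what is moved stays moved. The work goes in short steps, Python scripts to look and compute and a shell command to move; the robot and the scene stay as the last step left them, time stands still between calls to the robot, and variables do not carry over. Pictures are saved under pics/ and viewed, at most 10 in all, crops included, and the job is handed in when it is done.

```bash
mkdir -p pics; cat > h.py <<'E'
import numpy as np, cv2
from plant import bot
from scipy.spatial.transform import Rotation as R
def cam(name):
    c=bot.calibration(name); o=bot.get_obs(); im,d=bot.capture(name)
    f=im.shape[0]/2/np.tan(np.radians(c["vertical_fov"])/2)
    v,u=np.mgrid[:im.shape[0],:im.shape[1]]
    P=np.stack([(u-c["cx"])/f*d,(v-c["cy"])/f*d,d],-1)
    if name=="wrist":
        T=np.array(c["tool_from_camera"]); P=P@T[:3,:3].T+T[:3,3]
        P=P@R.from_euler('xyz',o["tcp_rot"]).as_matrix().T+np.array(o["tool_pos"])
    else:
        M=cv2.Rodrigues(np.array(c["rvec"],float))[0]; P=(P-np.array(c["tvec"]).ravel())@M
    P[d==0]=np.nan
    return im,d,P
def save(n,im): cv2.imwrite(f"pics/{n}.png",im[...,::-1])
E
python3 - <<'E'
from h import *
o=bot.get_obs(); print(o["tcp_rot"],o["tool_pos"],o["time"],bot.grip_point_offset,bot.calibration("scene"))
for n in("scene","side"):
    im,d,P=cam(n); save(n+"0",im); np.savez(n+"0.npz",im=im,P=P)
E
```

```text
[-3.14006334e+00 -2.13672493e-04  1.57080689e+00] [5.24594591e+02 7.83265510e-02 2.26044986e+02] 0.0 -18.8 {'vertical_fov': 55.37569375724008, 'cx': 321.03163129859485, 'cy': 203.0314109991241, 'rvec': array([ 1.16217846,  2.33600295, -1.02441096]), 'tvec': array([ 323.54600213, -258.05469955, 1129.03585554])}
```

View pics/scene0.png

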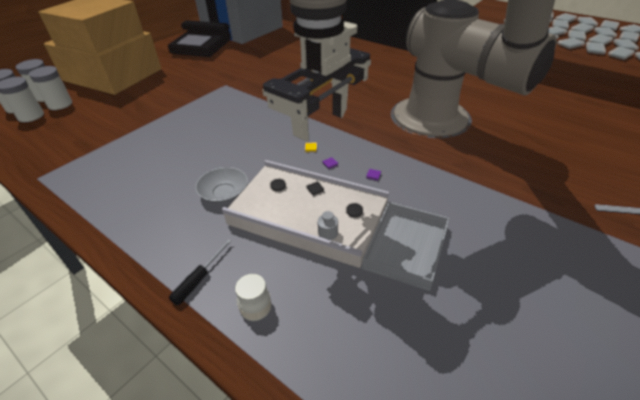

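View pics/side0.png

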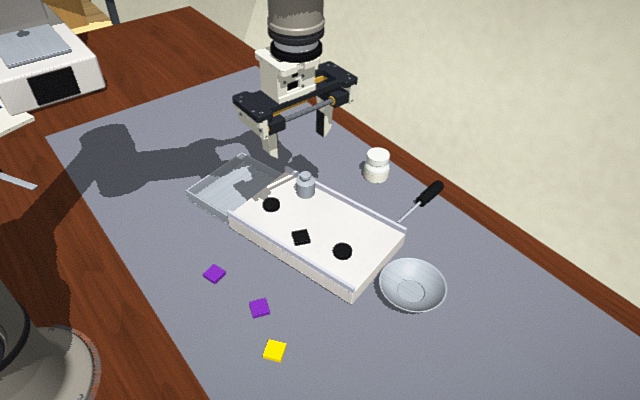

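Scene view: the black pieces on the plate are disc (278,185), square (316,188) and disc (354,211). The weight is at (328,224), the tray at (410,240) and the dish at (222,186). Things that could be mistaken for them are purple squares (330,163) and (374,174), a yellow square (311,147), the round dish (as a tray) and the black screwdriver handle (188,284). The side view agrees: discs (271,204) and (342,251), square (301,237), weight (306,185), tray (235,190). I choose the three black pieces on the plate and will check them in a crop.

```bash
python3 - <<'E'
from h import *
for n in("scene","side"):
    D=np.load(n+"0.npz"); im,P=D["im"],D["P"]; z=P[...,2]; mx=im.max(-1).astype(int); mn=im.min(-1).astype(int)
    near=(P[...,0]>300)&(P[...,0]<800)&(abs(P[...,1])<350)
    wh=near&(z>30)&(z<47)&(mn>150)&(mx-mn<50)
    k,l,s,c=cv2.connectedComponentsWithStats(wh.astype(np.uint8)); i=1+s[1:,4].argmax()
    r=cv2.minAreaRect(P[l==i][:,:2].astype(np.float32)); print(n,"plate",r,np.median(z[l==i]),s[i])
    bl=near&(z>30)&(z<65)&(mx<60)
    k,l,s,c=cv2.connectedComponentsWithStats(bl.astype(np.uint8))
    for j in range(1,k):
        if s[j,4]>25:
            q=P[l==j]; q=q[q[:,2]>np.median(q[:,2])-3]; print(" black",c[j].round(),s[j,4],np.median(q,0).round(1),cv2.minAreaRect(q[:,:2].astype(np.float32)))
    t=near&(z>65)&(z<100)&(P[...,0]>420); 
    k,l,s,c=cv2.connectedComponentsWithStats(t.astype(np.uint8))
    for j in range(1,k):
        if s[j,4]>15: print(" tall",c[j].round(),s[j,4],np.nanmean(P[l==j],0).round(1),P[l==j].max(0).round(1))
    for nm,(u,v) in dict(scene=dict(tray=(410,245),dish=(222,190)),side=dict(tray=(235,190),dish=(412,292)))[n].items(): print(nm,P[v,u].round())
D=np.load("side0.npz"); save("crop",cv2.resize(D["im"][140:320,180:460],None,fx=2.8,fy=2.8,interpolation=3))
E
```

```text
scene plate ((542.2974243164062, -30.023895263671875), (158.2438507080078, 304.2032470703125), 13.865866661071777) 39.48852599370095 [ 229  166  157   81 5513]
 black [278. 185.] 105 [ 542.4 -109.6   49.3] ((540.6841430664062, -110.77539825439453), (32.34663009643555, 26.22327995300293), 43.15938949584961)
 black [315. 188.] 96 [502.9 -36.9  49.2] ((502.76617431640625, -37.84160614013672), (28.090978622436523, 24.73012351989746), 65.21080780029297)
 black [354. 210.] 138 [508.9  69.4  49.3] ((507.5022888183594, 68.69773864746094), (30.774335861206055, 26.51818084716797), 33.65324020385742)
 tall [328. 222.] 337 [589.9  63.1  77.6] [604.7  79.2  92. ]
 tall [261. 283.] 19 [758.3  52.1  65.6] [764.3  59.3  66. ]
 tall [242. 290.] 26 [786.3  35.7  65.3] [794.2  47.7  66. ]
tray [486. 190.   4.]
dish [ 597. -243.    3.]
side plate ((542.8349609375, -25.56378173828125), (179.86953735351562, 302.33245849609375), 14.170696258544922) 39.90738657368847 [ 227  173  179  124 9129]
 black [271. 204.] 186 [502.6  64.3  49.9] ((502.675537109375, 64.72634887695312), (32.523033142089844, 29.92870330810547), 56.03296661376953)
 black [300. 237.] 205 [496.8 -41.8  49.9] ((497.4136047363281, -41.1231689453125), (28.931394577026367, 28.642898559570312), 65.85640716552734)
 black [342. 251.] 239 [ 536.5 -115.6   49.9] ((537.473876953125, -114.55573272705078), (32.400028228759766, 31.93959617614746), 27.885637283325195)
 tall [376. 154.] 75 [765.8  41.2  65.8] [785.7  63.   68.1]
 tall [384. 152.] 27 [783.7  35.1  65.8] [792.7  53.1  67.9]
 tall [305. 181.] 283 [579.8  52.8  77.7] [604.3  78.9  92.3]
tray [490. 189.   3.]
dish [ 600. -238.    5.]
```

View pics/crop.png

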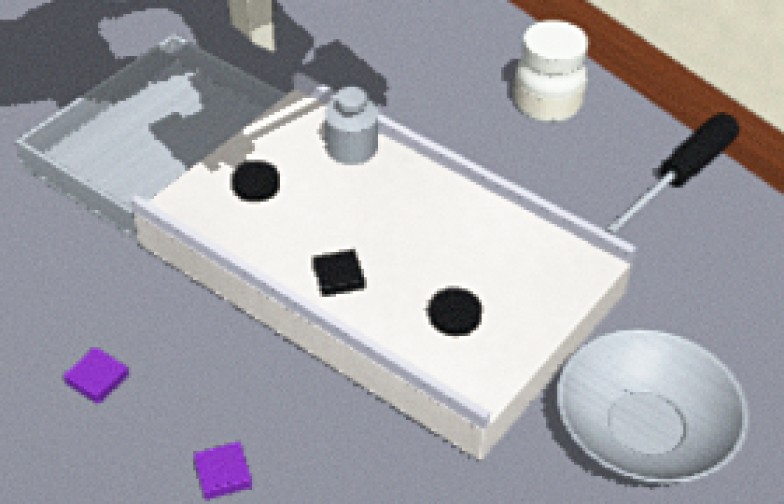

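The crop confirms two round black pieces and one square one on the plate, the tray at upper left, and the weight near the far fence. The two cameras disagree by about 5 mm, so I'll use a wrist picture to settle it.

```bash
python3 - <<'E'
from h import *
im,d,P=cam("wrist"); save("wrist0",im); z=P[...,2]; mx=im.max(-1).astype(int);mn=im.min(-1).astype(int)
print(bot.calibration("wrist")["tool_from_camera"])
near=(P[...,0]>300)&(P[...,0]<800)&(z<120)
wh=near&(z>30)&(z<60)&(mn>120)
k,l,s,c=cv2.connectedComponentsWithStats(wh.astype(np.uint8)); i=1+s[1:,4].argmax()
print(cv2.minAreaRect(P[l==i][:,:2].astype(np.float32)),s[i])
k,l,s,c=cv2.connectedComponentsWithStats((near&(z>30)&(z<70)&(mx<60)).astype(np.uint8))
for j in range(1,k):
    if s[j,4]>100: q=P[l==j]; print(c[j].round(),s[j,:],np.median(q,0).round(1),cv2.minAreaRect(q[:,:2].astype(np.float32)))
t=near&(z>58)
print(np.nanmean(P[t],0),t.sum(), np.nanmax(z[near]))
E
```

```text
[[-7.35345224e-05 -9.60894072e-01 -2.76916192e-01  7.45871976e+01]
 [ 9.99999848e-01  8.05383995e-05 -5.45014651e-04  4.56832948e-01]
 [ 5.46003734e-04 -2.76916190e-01  9.60893920e-01 -1.57594110e+02]
 [ 0.00000000e+00  0.00000000e+00  0.00000000e+00  1.00000000e+00]]
((540.6146240234375, -3.92529296875), (168.84852600097656, 255.59527587890625), 14.00810432434082) [  212    18   216   256 34984]
[294. 102.] [ 276   83   38   39 1138] [505.5  67.4  49.6] ((505.57135009765625, 67.10108947753906), (34.024330139160156, 34.132266998291016), 89.65350341796875)
[293. 206.] [273 192  36  37 187] [503.3 -30.3  49. ] ((499.5484619140625, -39.10900115966797), (30.331043243408203, 28.90256690979004), 67.02613830566406)
[331. 266.] [313 259  32  15 261] [ 543.4 -100.9   48.7] ((538.846923828125, -101.85449981689453), (33.3760986328125, 14.155961036682129), 0.7894132137298584)
[694.26509984  48.47929681  70.08566804] 4303 92.32151347495542
```

View pics/wrist0.png

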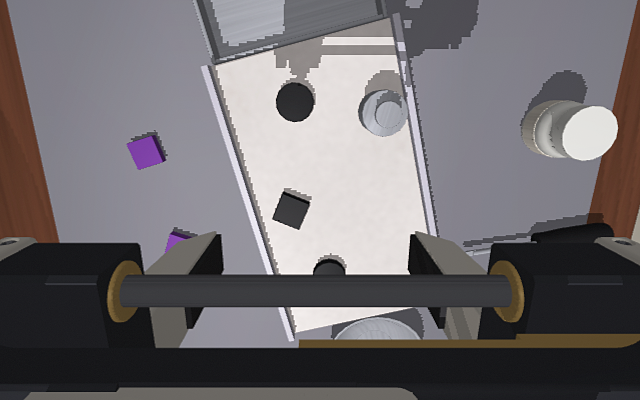

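The wrist view shows disc (294,102), square (293,206) and disc (331,266), with the weight at (383,112) and the tray at the top. It lands midway between the other two cameras. Plate frame: centre (542.5,-27.8), yaw 14.1°, pieces at (-13,101), (-44,-1) and (-24,-82), weight about (62,73).

The plan is three straight sweeps with the fingers open about 18 mm, so each piece nests between them. I'll take the piece nearest the tray first.

```bash
python3 -m crank '[[[0.2,0.3,-0.1,2,-4],[0.2,0.8,-0.3,4,-8],[0.2,1.4,-0.5,6,-12],[0.2,2,-0.7,8,-14.1],[0.2,2.5,-0.9,10,-14.1],[0.2,2.5,-0.9,11.6,-14.1],[0.2,2.5,-0.9,11.6,-14.1],[0.2,2.5,-0.9,11.6,-14.1],[0.2,2.5,-0.9,11.6,-14.1],[0.2,2.5,-0.9,11.6,-14.1]]]'
cat > w.py <<'E'
from h import *
o=bot.get_obs(); p=np.array(o["tool_pos"])
a=np.radians(14.1); ex=np.array([np.cos(a),np.sin(a)]); ey=np.array([-np.sin(a),np.cos(a)]); c=np.array([542.5,-27.8])
pl=lambda q:np.array([(q[:2]-c)@ex,(q[:2]-c)@ey,q[2]]).round(1)
print("t",o["time"],"tcp plate",pl(p),"yaw",np.degrees(o["tcp_rot"]),"w",o["grip_width"],"F",o["contact_force"])
im,d,P=cam("side"); z=P[...,2]; mx=im.max(-1); mn=im.min(-1)
L=(P-np.r_[c,0])@np.c_[np.r_[ex,0],np.r_[ey,0],[0,0,1]]
ok=(abs(L[...,0])<95)&(L[...,1]>-160)&(L[...,1]<290)&(z<58)&(mx<60)&(mx-mn<25)
k,l,s,cc=cv2.connectedComponentsWithStats(ok.astype(np.uint8))
for j in range(1,k):
    if s[j,4]>25: print("black",cc[j].round(),s[j,4],np.median(L[l==j],0).round(1))
import sys; save(sys.argv[1],im)
E
python3 w.py s1
```

```text
time: 1.15
tool_pos: [516.6, 24.9, 111.7]
tcp_rot: [3.14, 0.001, 1.817]
contact_force: [-0.3, -0.6, 0.6]
grip_width: 19.5
finger_force: 0.0
t 1.15 tcp plate [-12.3  57.4 111.7] yaw [1.79898075e+02 3.80402409e-02 1.04090187e+02] w 19.54172320541375 F [-0.28775068 -0.57158023  0.58600768]
black [271. 204.] 195 [-16.9  97.6  49.5]
black [301. 237.] 205 [-48.   -4.   49.6]
black [342. 251.] 240 [-27.6 -84.3  49.7]
```

```bash
python3 -m crank '[[[0.2,0,0,2,0],[0.2,0,0,4,0],[0.2,0,0,6,0],[0.2,0,0,6.6,0],[0.2,0,0,6.6,0],[0.2,0,0,6.6,0],[0.2,0.8,0,6.6,0],[0.2,1.6,0,6.6,0],[0.2,2.4,0,6.6,0],[0.2,3.2,0,6.6,0]]]'; python3 -m crank '[[[0.2,1,0,0,0],[0.2,2,0,0,0],[0.2,3.2,0,0,0],[0.2,4.4,0,0,0],[0.2,5.6,0,0,0],[0.2,6.8,0,0,0],[0.2,7.4,0,0,0],[0.2,7.4,0,0,0],[0.2,7.4,0,-2,0],[0.2,7.4,0,-5,0]]]'; python3 w.py s2
```

```text
time: 2.2
tool_pos: [508.1, 57.0, 45.0]
tcp_rot: [3.141, 0.0, 1.817]
contact_force: [-0.1, 0.2, -0.0]
grip_width: 18.6
finger_force: 0.1
time: 3.2
tool_pos: [489.1, 127.4, 93.9]
tcp_rot: [-3.138, -0.0, 1.817]
contact_force: [1.4, -0.1, -0.1]
grip_width: 18.1
finger_force: 0.0
t 3.2 tcp plate [-14.  163.5  93.9] yaw [-1.79769839e+02 -2.07487234e-02  1.04090662e+02] w 18.0547148205117 F [ 1.43856151 -0.07852009 -0.09677397]
black [245. 196.] 127 [-17.5 170.6  30.6]
black [300. 237.] 205 [-47.9  -4.5  49.7]
black [342. 251.] 242 [-28.3 -84.1  49.6]
```

```bash
python3 - <<'E'
import cv2
im=cv2.imread("pics/s2.png")[130:250,170:350]; cv2.imwrite("pics/s2c.png",cv2.resize(im,None,fx=4,fy=4,interpolation=2))
E
```

```text
(no output)
```

View pics/s2c.png

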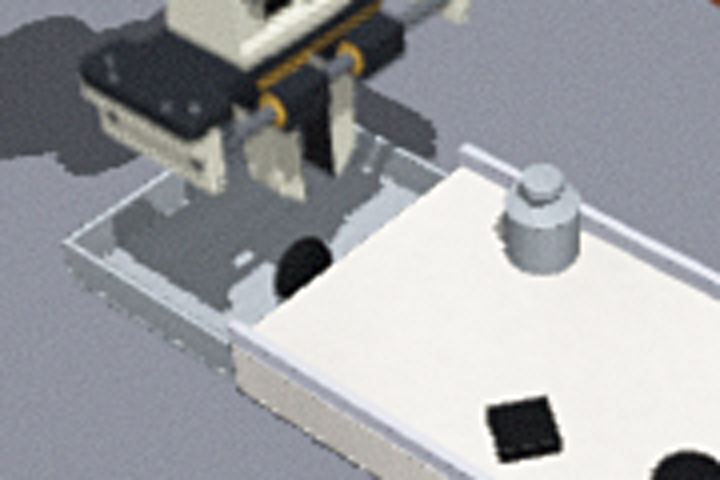

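The disc (245,196 in the side view) is in the tray, leaning on its near wall. I'll sweep the square next, a bit faster so that it flies clear of the wall.

```bash
python3 -m crank '[[[0.2,-2,-0.3,0,0],[0.2,-6,-1,0,0],[0.2,-10,-1.7,0,0],[0.2,-14,-2.4,0,0],[0.2,-18,-3,0,0],[0.2,-20,-3.05,0,0],[0.2,-20.5,-3.05,0,0],[0.2,-20.5,-3.05,2,0],[0.2,-20.5,-3.05,4,0],[0.2,-20.5,-3.05,4.9,0]]]'; python3 -m crank '[[[0.2,0,0,0,0],[0.2,0.6,0,0,0],[0.2,1.2,0,0,0],[0.2,1.8,0,0,0],[0.2,2.6,0,0,0],[0.2,3.6,0,0,0],[0.2,4.8,0,0,0],[0.2,6.2,0,0,0],[0.2,7.8,0,0,0],[0.2,9.6,0,0,0]]]'; python3 w.py s3
```

```text
time: 4.25
tool_pos: [509.5, -77.5, 44.2]
tcp_rot: [-3.139, -0.002, 1.817]
contact_force: [-0.8, 0.1, 0.0]
grip_width: 18.3
finger_force: 0.0
time: 5.25
tool_pos: [486.7, 16.0, 45.7]
tcp_rot: [3.142, -0.0, 1.817]
contact_force: [-0.2, -0.0, -0.2]
grip_width: 18.2
finger_force: 0.1
t 5.25 tcp plate [-43.4  56.1  45.7] yaw [ 1.79997716e+02 -1.90598623e-03  1.04097069e+02] w 18.243146963201944 F [-0.17699563 -0.00627888 -0.21110665]
black [282. 218.] 29 [-34.2  53.   52.4]
black [342. 251.] 240 [-28.2 -84.4  49.7]
```

```bash
python3 -m crank '[[[0.2,0.6,0,0,0],[0.2,1.6,0,0,0],[0.2,3,0,0,0],[0.2,4.8,0,0,0],[0.2,7.2,0,0,0],[0.2,9.8,0,0,0],[0.2,10.3,0,0,0],[0.2,10.3,0,0,0],[0.2,9.5,0,-2,0],[0.2,7,0,-5,0]]]'; python3 -m crank '[[[0.2,-2,0.3,0,0],[0.2,-6,0.8,0,0],[0.2,-10,1.5,0,0],[0.2,-14,2,0,0],[0.2,-18,2,0,0],[0.2,-22,2,0,0],[0.2,-24,2,0,0],[0.2,-24.5,2,0,0],[0.2,-24.5,2,0,0],[0.2,-24.5,2,0,0]]]'; python3 w.py s4
```

```text
time: 6.3
tool_pos: [468.8, 82.6, 95.0]
tcp_rot: [-3.138, -0.001, 1.818]
contact_force: [1.7, -0.8, 0.0]
grip_width: 18.6
finger_force: 0.0
time: 7.3
tool_pos: [548.7, -148.8, 95.6]
tcp_rot: [-3.141, -0.001, 1.818]
contact_force: [-0.1, 0.3, -0.2]
grip_width: 18.4
finger_force: 0.0
t 7.3 tcp plate [ -23.5 -118.9   95.6] yaw [-1.79962629e+02 -5.32066291e-02  1.04149093e+02] w 18.389489647198502 F [-0.13698683  0.26285636 -0.19514582]
black [252. 191.] 113 [  0.4 167.7  31.8]
black [226. 205.] 119 [-57.9 184.2  26.4]
black [340. 254.] 110 [-36.  -85.1  49.4]
```

View pics/s4.png

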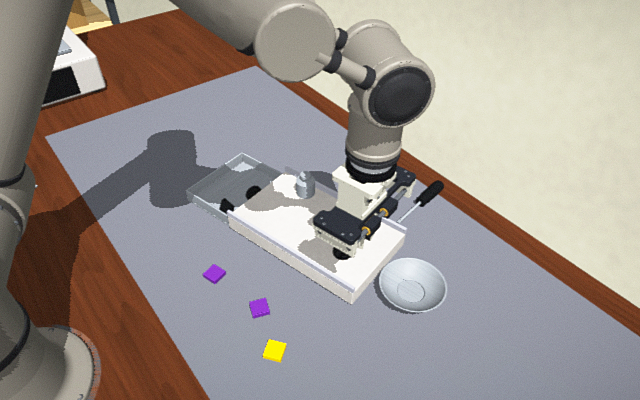

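The square (226,205) and the first disc (252,191) are both in the tray. Now the last disc.

```bash
python3 -m crank '[[[0.2,0,-0.1,2,0],[0.2,0,-0.1,4,0],[0.2,0,-0.1,5,0],[0.2,0,-0.1,5,0],[0.2,0.7,-0.1,5,0],[0.2,1.4,-0.1,5,0],[0.2,2.2,-0.1,5,0],[0.2,3.2,-0.1,5,0],[0.2,4.4,-0.1,5,0],[0.2,5.6,-0.1,5,0]]]'; python3 -m crank '[[[0.2,1,0,0,0],[0.2,2.2,0,0,0],[0.2,3.4,0,0,0],[0.2,4.6,0,0,0],[0.2,5.8,0,0,0],[0.2,7,0,0,0],[0.2,8.2,0,0,0],[0.2,9.4,0,0,0],[0.2,10.6,0,0,0],[0.2,11.8,0,0,0]]]'; python3 -m crank '[[[0.2,1,0,0,0],[0.2,2.2,0,0,0],[0.2,3.6,0,0,0],[0.2,5.2,0,0,0],[0.2,7.2,0,0,0],[0.2,9.4,0,0,0],[0.2,9.8,0,0,0],[0.2,9.8,0,0,0],[0.2,9,0,-2,0],[0.2,6,0,-5,0]]]';python3 -m crank '[[[0.2,-2,0,-1,0],[0.2,-6,0,-2,0],[0.2,-10,0,-2,0],[0.2,-13,0,-2,0],[0.2,-14,0,-2,0],[0.2,-14,0,-2,0],[0.2,-14,0,-2,0],[0.2,-14,0,-2,0],[0.2,-14,0,-2,0],[0.2,-14,0,-2,0]]]'; python3 w.py s5; python3 - <<'E'
import cv2
im=cv2.imread("pics/s5.png")[130:250,170:350]; cv2.imwrite("pics/s5c.png",cv2.resize(im,None,fx=4,fy=4,interpolation=2))
E
```

```text
time: 8.35
tool_pos: [534.3, -95.0, 45.9]
tcp_rot: [3.141, -0.0, 1.817]
contact_force: [0.3, 0.7, 0.3]
grip_width: 18.4
finger_force: 0.1
time: 9.35
tool_pos: [505.6, 19.3, 45.7]
tcp_rot: [3.142, 0.0, 1.817]
contact_force: [-0.0, -0.6, 0.4]
grip_width: 18.1
finger_force: 0.1
time: 10.35
tool_pos: [489.8, 77.1, 94.9]
tcp_rot: [-3.138, -0.001, 1.819]
contact_force: [0.8, -0.4, 0.7]
grip_width: 18.2
finger_force: 0.0
time: 11.35
tool_pos: [525.2, -58.4, 115.8]
tcp_rot: [3.142, -0.0, 1.818]
contact_force: [-0.6, 0.5, -0.6]
grip_width: 18.3
finger_force: 0.0
t 11.35 tcp plate [-24.2 -25.4 115.8] yaw [ 1.79998726e+02 -3.63268512e-03  1.04175515e+02] w 18.255552134729342 F [-0.57356805  0.5201152  -0.56130969]
black [252. 191.] 113 [  1.5 167.9  32.5]
black [227. 203.] 194 [-52.5 188.8  22.9]
```

View pics/s5c.png

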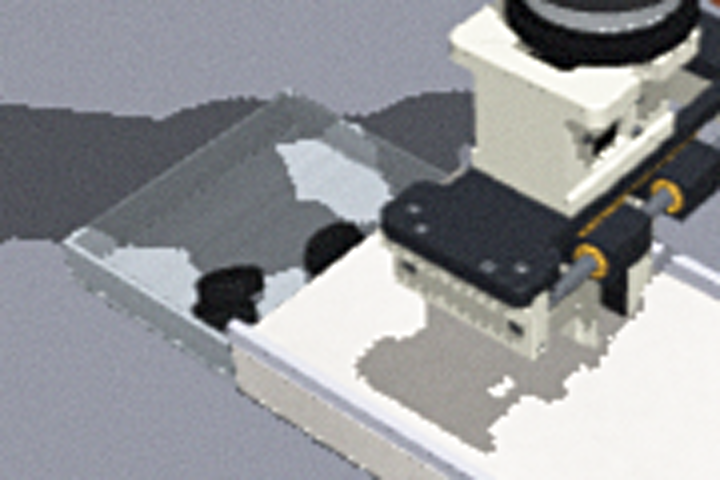

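Nothing black is left on the plate. One disc leans on the near wall (about 252,191 in the full view) and the other lies on or against the square (227,203). I'll look from above with the wrist camera.

```bash
python3 -m crank '[[[0.2,1,0,-3,0],[0.2,3,0,-6,0],[0.2,6,0,-9,0],[0.2,9,0,-11,0],[0.2,12,0,-12,0],[0.2,13.5,0,-12,0],[0.2,13.5,0,-12,0],[0.2,13.5,0,-12,0],[0.2,13.5,0,-12,0],[0.2,13.5,0,-12,0]]]'; python3 - <<'E'
from h import *
a=np.radians(14.1); ex=np.array([np.cos(a),np.sin(a),0]); ey=np.array([-np.sin(a),np.cos(a),0])
im,d,P=cam("wrist"); L=(P-[542.5,-27.8,0])@np.c_[ex,ey,[0,0,1]]
np.savez("w2.npz",im=im,L=L); ok=(im.max(-1)<60)&(abs(L[...,0])<85)&(L[...,1]>145)&(L[...,1]<290)
k,l,s,c=cv2.connectedComponentsWithStats(ok.astype(np.uint8))
for j in range(1,k):
    if s[j,4]>60:
        q=L[l==j]; A=np.c_[q[:,:2],np.ones(len(q))]
        print(c[j].round(),s[j],np.percentile(q,[2,50,98],axis=0).round(1).tolist(),"plane",np.linalg.lstsq(A,q[:,2],rcond=None)[0].round(2))
save("w2",cv2.resize(im[0:260,150:500],None,fx=2.25,fy=2.25))
E
```

```text
time: 12.4
tool_pos: [492.5, 70.7, 235.1]
tcp_rot: [-3.14, -0.0, 1.815]
contact_force: [0.4, 0.4, -0.4]
grip_width: 18.6
finger_force: 0.0
[292.  80.] [ 264   56   53   52 1557] [[-71.6, 174.2, 13.7], [-48.0, 195.5, 21.7], [-25.6, 216.0, 28.0]] plane [ 0.   -0.18 57.65]
[346. 106.] [329  97  35  20 340] [[-8.5, 161.7, 26.6], [5.8, 170.4, 37.0], [22.2, 178.1, 40.3]] plane [ 1.100e-01 -2.000e-02  3.817e+01]
```

View pics/w2.png

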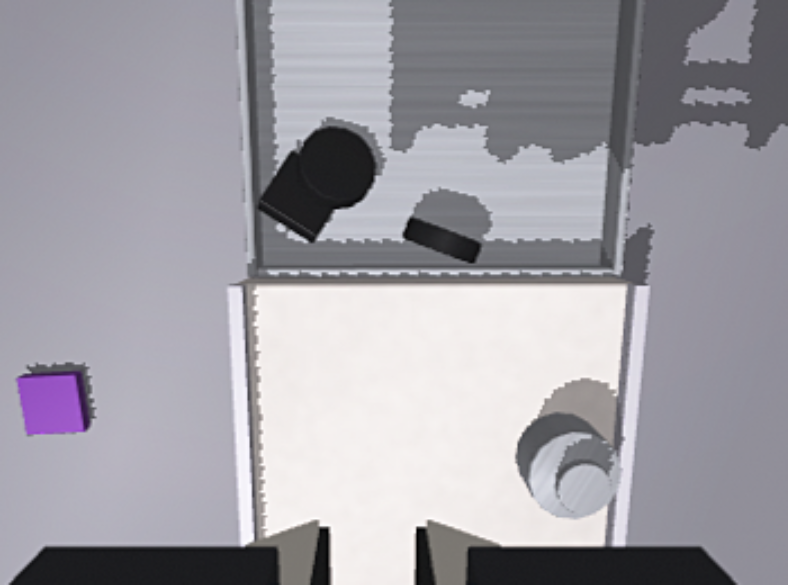

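All three are in the tray. The square and disc2 lie at (292,80) in the raw wrist picture, but disc1 at (346,106) stands on its edge near the wall. The task asks for it to lie, so I'll tip it over with the side of a fingertip. First I need the exact edge positions.

```bash
python3 - <<'E'
import numpy as np
D=np.load("w2.npz"); im,L=D["im"].astype(int),D["L"]; x,y,z=L[...,0],L[...,1],L[...,2]
t=(abs(z-40)<2.5)&(abs(x)<70)&(y>120)&(y<170)&(im.min(-1)>120); print("plate end y",np.percentile(y[t],[98,99.5]),np.median(z[t]))
for s in(-1,1):
    t=(abs(z-40)<2.5)&(x*s>0)&(x*s<75)&(y>120)&(y<170)&(im.min(-1)>120);print(s,np.percentile(y[t],99))
t=(abs(z-30)<2)&(abs(x)<80)&(y>145)&(y<163)&(im.max(-1)>60); print("rim y",np.percentile(y[t],[5,50,95]),t.sum())
b=(im.max(-1)<60)&(x>-20)&(x<35)&(y>150)&(y<185)
for lo,hi in((10,20),(20,28),(28,34),(34,38),(38,44)):
    q=L[b&(z>lo)&(z<=hi)]
    if len(q)>5: 
        print(lo,hi,len(q),[ (a,np.round(np.percentile(q[abs(q[:,0]-a)<3][:,1],[3,97]),1).tolist()) for a in range(-10,26,5) if (abs(q[:,0]-a)<3).sum()>4])
E
```

```text
plate end y [151.27582531 151.39916966] 39.50414229053392
-1 151.40014540983267
1 151.28600664445727
rim y [154.38863106 156.02667484 157.59300839] 628
20 28 14 [(-10, [170.9, 178.7]), (-5, [177.2, 179.0])]
28 34 69 [(-10, [170.7, 175.9]), (-5, [170.4, 179.0]), (20, [160.5, 169.7]), (25, [162.8, 168.4])]
34 38 133 [(-5, [168.6, 176.6]), (0, [167.7, 177.2]), (5, [166.0, 176.0]), (10, [163.3, 173.2]), (15, [162.8, 171.5]), (20, [162.5, 169.8])]
38 44 122 [(0, [167.4, 175.4]), (5, [165.6, 174.4]), (10, [163.9, 173.5]), (15, [164.3, 171.6])]
```

```bash
python3 -m crank '[[[0,1,-0.2,3,0],[0,3,-0.5,6,0],[0,5,-0.8,9.5,0],[0,5.4,-0.85,13,0],[0,5.4,-0.85,16,0],[0,5.4,-0.85,18.5,0],[0,5.4,-0.85,18.5,0],[0,5.4,-0.85,18.5,0],[0,5.4,-0.85,18.5,0],[0,5.4,-0.85,18.5,0]]]'; python3 w.py s6
```

```text
time: 13.45
tool_pos: [472.1, 121.9, 52.1]
tcp_rot: [3.139, 0.0, 1.817]
contact_force: [0.4, -0.1, 0.4]
grip_width: 0.5
finger_force: 0.0
t 13.45 tcp plate [-31.8 162.4  52.1] yaw [1.79839967e+02 2.73995208e-02 1.04083467e+02] w 0.4909904786830199 F [ 0.41740188 -0.10149562  0.35791756]
black [253. 191.] 82 [  4.8 166.9  32.7]
black [227. 204.] 199 [-54.1 189.4  23. ]
```

```bash
python3 -m crank '[[[0,0,0,0.8,0],[0,0,0,1.6,0],[0,0,0.2,1.6,0],[0,0,0.5,1.6,0],[0,0,0.8,1.6,0],[0,0,1.1,1.6,0],[0,0,1.4,1.6,0],[0,0.1,1.7,1.6,0],[0,0.3,2,1.6,0],[0,0.5,2.3,1.6,0]]]';python3 -m crank '[[[0,0.3,0.2,0,0],[0,0.6,0.4,0,0],[0,1,0.5,0,0],[0,1.3,0.5,0,0],[0,1.3,0.5,0,0],[0,1.3,0.5,-3,0],[0,0,0,-6,0],[0,-3,0,-9,0],[0,-6,0,-12,0],[0,-7,0,-15,0]]]';python3 -m crank '[[[0,0,0,-1,0],[0,0,0,-3,0],[0,0,0,-4,0],[0,0,0,-4,0],[0,0,0,-4,0],[0,0,0,-4,0],[0,0,0,-4,0],[0,0,0,-4,0],[0,0,0,-4,0],[0,0,0,-4,0]]]'
 python3 - <<'E'
from h import *
im,d,P=cam("wrist"); save("w3",cv2.resize(im[0:260,150:500],None,fx=2.25,fy=2.25)); print(bot.get_obs()["time"])
E
```

```text
time: 14.5
tool_pos: [492.6, 132.6, 34.9]
tcp_rot: [3.141, 0.0, 1.817]
contact_force: [0.2, -0.1, 1.2]
grip_width: 0.1
finger_force: 0.6
time: 15.5
tool_pos: [509.5, 62.2, 185.9]
tcp_rot: [3.141, 0.001, 1.815]
contact_force: [1.3, 0.2, 0.3]
grip_width: 0.7
finger_force: 0.0
time: 16.5
tool_pos: [509.2, 64.5, 224.6]
tcp_rot: [-3.142, 0.0, 1.817]
contact_force: [-1.3, -0.0, 0.1]
grip_width: 0.7
finger_force: 0.0
16.55
```

View pics/w3.png

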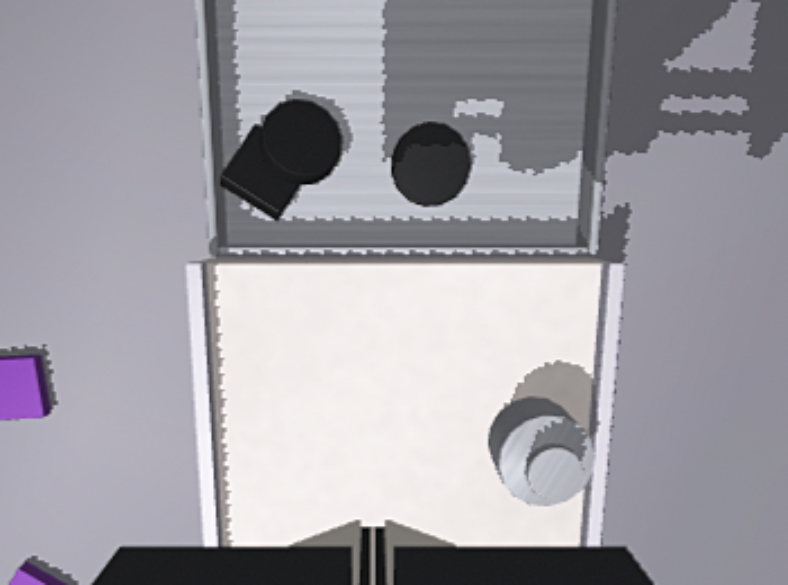

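Disc1 now lies flat in the tray (431,163). Disc2 rests partly on the square (300,141 and 262,172), all well inside the limits. The weight hasn't moved and the arm is clear.

```bash
python3 -c "
from plant import bot
print(bot.close_job())"
```

```text
the job is handed in; nothing more can be done
None
```

The job is handed in at about 16.6 s: the last picture shows all three black pieces at rest in the steel tray (one disc partly on the square), the weight still upright, and no contact made with the jar or screwdriver, but the hand-in gave no verdict.

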